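# Release the green spice jar from the rack

## Task

The two-lane spice rack holds one jar in each lane behind a gate. Press down the blue paddle of the lane that holds the jar with olive-green contents, keep it down until that jar has rolled into the catch tray, then let the paddle come back up so that the gate is shut. Do not touch the jars, keep the red jar behind its gate, and leave everything else where it stands.

Things in the scene. Friction and masses are not known exactly. Their poses are not given: they have to be found in the camera images.
- rack: Fixed steel rack 260x220x140 mm. Origin on the worktop below it (base x -105 to 155 mm); x downhill, away from the robot, y left, z up. Two lanes 104 mm wide, centred at y 54 (left) and -54 mm. White chute falls to x 60 mm; then the catch tray to x 152, floor 15 mm high, walls to 56. Rocker axle along y at x -85, z 130 mm. Paddles stick out toward the robot.
- paddle_left (a point): Centre of the top face of the left lane's blue paddle, 28 mm (x) by 30 mm (y), 10 mm thick; released it lies level, about 154 mm above the worktop at x = -190 mm, y = +54 mm in the rack's frame. It turns about the rack's axle: fully pressed this point is about 48 mm lower, at the same x and y. The space above it is free.
- paddle_right (a point): The same for the right lane's paddle (y = -54 mm in the rack's frame).
- rocker_left (a joint): Angle of the left rocker: 0 released (a spring returns it), grows as its paddle is pressed (2 to 4 N), hard stop at 0.45 rad. Its far end carries the gate, a dark steel plate 86 mm wide and high across the lane at x 13 mm in the rack's frame, lower edge 16 mm above the chute when shut. A jar can roll under it from 0.2 to 0.3 rad on.
- rocker_right (a joint): The same for the right rocker and gate.
- jar_green_mid (a point): Middle of the jar with olive-green contents, a spice jar 44 mm in diameter and 99 mm long with a black cap and a white label, lying across one of the two lanes (which one varies) behind its gate. It rolls into the tray within one second once the gate is up.
- jar_red_mid (a point): Middle of the same kind of jar with red-orange contents, lying behind the gate of the other lane. It stays there.
- garlic: Loose garlic bulb, 50 mm; bystander.
- tin: Loose low steel tin, 86 mm across, 40 mm high; bystander.
- potato: Loose red potato, 76 mm long; bystander.
- ramekin: Loose brown ramekin, 69 mm across, 34 mm high; bystander.

How it is judged:
By the outcome, as a careful person would: the job done as asked, in the order asked, and still so for the second after the job is handed in, with the robot touching nothing.
It also fails if it takes over 32 s, if anything falls off the work surface, if the arm or the gripper's body presses on something with over 40 N, if the wrist force passes 120 N, or if a joint passes its speed limit or range.

## Robot

A 7-joint arm with a two-finger parallel gripper is mounted at the origin on a cart in front of the work surface, level with it; the furniture and walls round the work are solid. World frame = base frame: x ahead of the robot, y to its left, z up, the work surface at z = 0. Lengths are in m, angles in rad, forces in N, time in s.
With the tool pointing down it reaches from about 0.425 to 0.925 m from the base axis. Payload 6.8 kg.
Tool frame: the origin (TCP) lies at the very end of the fingers, on their centre line; the grasp point (between the pads) lies 19 mm behind it; z points along the fingers, y is the line along which they close (so a half turn about z gives the same grasp; the last joint's range is limited). The gripper opens to 88 mm and grips with 3 to 60 N. Pads are 20 mm wide; open, the fingers measure 115 mm over their backs; the gripper's body (75 mm by 178 mm) begins 61 mm behind the grasp point.
Start: joints at [1.188, 0.477, 0.022, 1.555, -0.011, 1.109, -0.083], TCP at [0.183, -0.65, 0.223] pointing down, gripper open.
Joint ranges: [-2.96, 2.96], [-0.34, 2.1], [-1.41, 1.46], [0.24, 2.44], [-1.37, 4.51], [0.17, 1.92], [-2.96, 2.96]. Speed limits (rad/s): [2.39, 2.39, 3.14, 3.14, 3.14, 3.14, 3.14].

## Interface

Orientations are given as a 3x3 rotation matrix whose columns are the frame's x, y, z axes.
In Python, from cell import env gives the robot as it stands.
- The arm moves only by the tool move_arm, never from a script. Its argument "steps" is a list of rows, each an object with "linear": the shift along the tool's x, y, z in mm, a list of three; "rotation": the turn, a rotation vector about the tool's x, y, z in degrees, a list of three; "hand": the finger opening in mm, from 0 to 87.8. A call has 1 to 20 rows; each row shifts and turns the commanded pose from where the row before left it, along the tool's axes as they then stand; what a row does not reach is not made up. A row lasts 1/8 s, in which the tool goes at most 62.5 mm and 10.7 degrees, less where a joint would pass 70% of its speed; a pose out of reach is approached as far as the arm can. A call with a gripper value outside its range is refused whole. The fingers move at their own pace and stop on an object; "force" is the grip in N (left out, the last holds). Time passes only in rows, so rows that do not move let the fingers close. It gives the time, the measured TCP pose, the force, the opening and the grip force at its end, in the units of the state.
- env.get_state(): the state, without advancing time (a new reading comes with each control period).
- env.snapshot(name): name is "scene" or "top"; returns a dict with "image" (480x640x3 uint8, red, green, blue), "camera_matrix" (3x3 intrinsics, pixels), "D" ([k1, k2, p1, p2, k3] as OpenCV has them; the pictures are not rectified), "R" (3x3) and "t" (3): a world point X has camera coordinates R X + t. Camera axes: x right, y down, z forward; pixel columns grow to the right and rows downward; lengths in m; the calibration is good to about 2 mm. A picture is of the moment at which its call begins. There is no depth.
- env.job_done(): hands the job in; it is judged then, once.
The state is a dict: "time_s": time; "joint_pos": joint angles; "joint_velocities": joint speeds; "joint_torque": joint torques, N m; "ee_pos": TCP position; "eef_rot": TCP orientation; "contact_force": force on the tool from outside, world axes, zero at the start; "ft_torque": the same for the moment, N m; "finger_gap": finger opening in m; "gripper_force": force on a finger pad.
Only numpy, scipy, OpenCV 4.12 (cv2) and the standard library are available. Lean on these libraries where they do the work, as an engineer would, in place of code of your own. Each camera call takes 0.05 s, during which the arm holds its last target. There are 200 camera calls.

## Working session

There is one attempt and no reset: what is moved stays moved. The work goes in short steps, Python scripts to look and compute and a tool call to move; the robot and the scene stay as the last step left them, time stands still between calls to the robot, and variables do not carry over. Pictures are saved under pics/ and viewed, at most 10 in all, crops included, and the job is handed in when it is done.

Besides the shell and the picture viewer there is one more tool, called after ">>>" by a JSON object that holds its "op" and its "data", one argument or row to a line. move_arm: Moves the arm, as the interface text tells. Its arguments: {"type":"object","properties":{"steps":{"type":"array"},"force":{"type":"number"}},"required":["steps"]}

```bash
mkdir -p pics; python3 - <<'E'
from cell import env
import cv2,json,numpy as np
for n in("scene","top"):
    s=env.snapshot(n); cv2.imwrite(f"pics/{n}0.png",s["image"][:,:,::-1])
    np.savez(f"{n}.npz",**{k:np.array(v) for k,v in s.items()})
    print(n,(-np.array(s["R"]).T@np.array(s["t"])).round(3))
st=env.get_state();print(st["ee_pos"],np.round(st["eef_rot"],3),st["time_s"])
E
```

```text
scene [-0.187  0.631  1.097]
top [0.284 0.074 1.55 ]
[ 0.18299531 -0.64918971  0.22178828] [[ 0.962  0.271 -0.001]
 [ 0.271 -0.962  0.001]
 [-0.    -0.002 -1.   ]] 0.1
```

View pics/scene0.png

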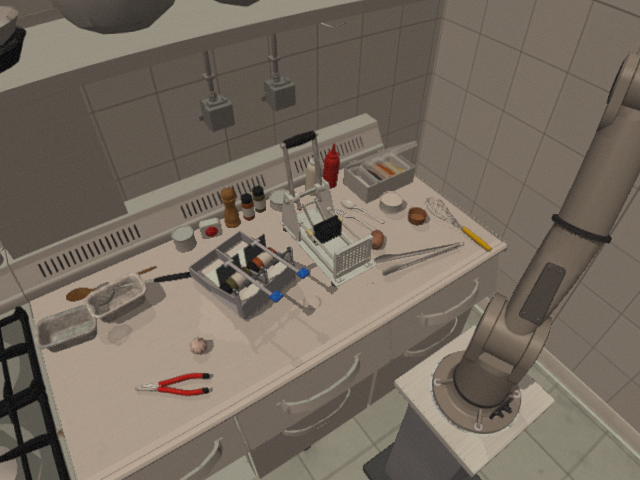

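View pics/top0.png

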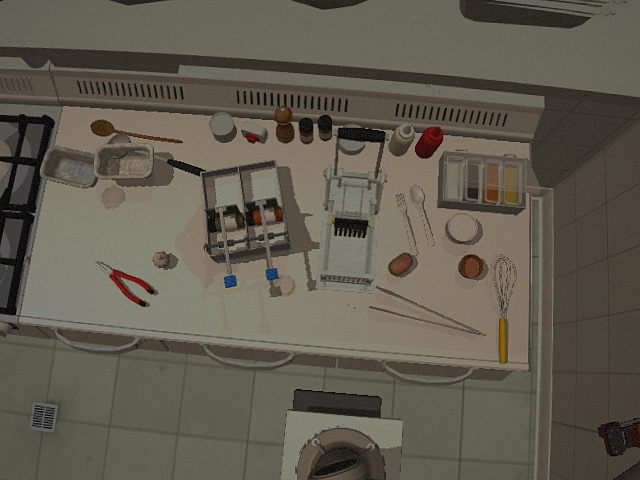

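The top picture shows the paddles at about (231,281) left and (272,274) right. The left lane's jar at (225,218) looks olive and the right one at (265,214) looks orange. I'll zoom in to confirm and compute positions.

```bash
cat > h.py <<'E'
import cv2,numpy as np
def ray(s,uv,z):
    p=cv2.undistortPoints(np.array([[uv]],float),s["camera_matrix"],s["D"])[0,0]
    d=s["R"].T@np.array([p[0],p[1],1]); c=-s["R"].T@s["t"]
    return c+d*(z-c[2])/d[2]
def proj(s,P):
    return cv2.projectPoints(np.array(P,float).reshape(-1,1,3),cv2.Rodrigues(s["R"])[0],s["t"],s["camera_matrix"],s["D"])[0][:,0]
E
python3 - <<'E'
from h import *
crops=[]
for n,b in(("top",(190,150,110,150)),("scene",(180,220,150,100))):
    s=np.load(n+".npz");im=s["image"];x,y,w,h=b
    hsv=cv2.cvtColor(im,cv2.COLOR_RGB2HSV)
    m=cv2.inRange(hsv,(105,150,80),(125,255,255))
    k,_,st,c=cv2.connectedComponentsWithStats(m)
    for i in range(1,k):
        if st[i,4]>25: print(n,st[i],c[i].round(1),ray(s,c[i],.152).round(4))
    r=cv2.resize(im[y:y+h,x:x+w],None,fx=2.6*150/w if w>h else 3.9,fy=2.6*150/w if w>h else 3.9,interpolation=cv2.INTER_CUBIC)
    crops.append(r)
H=max(c.shape[0] for c in crops)
o=np.hstack([cv2.copyMakeBorder(c,0,H-c.shape[0],0,0,cv2.BORDER_CONSTANT) for c in crops])[:600,:800]
cv2.imwrite("pics/c1.png",o[:,:,::-1])
E
```

```text
top [266 269  12  11  94] [271.2 273.8] [0.4952 0.2244 0.152 ]
top [224 276  12  11  99] [229.7 280.9] [0.4672 0.3286 0.152 ]
scene [297 268  12  10  74] [302.6 272.5] [0.4976 0.2235 0.152 ]
scene [269 290  14  12  87] [275.6 295.8] [0.4694 0.3277 0.152 ]
```

View pics/c1.png

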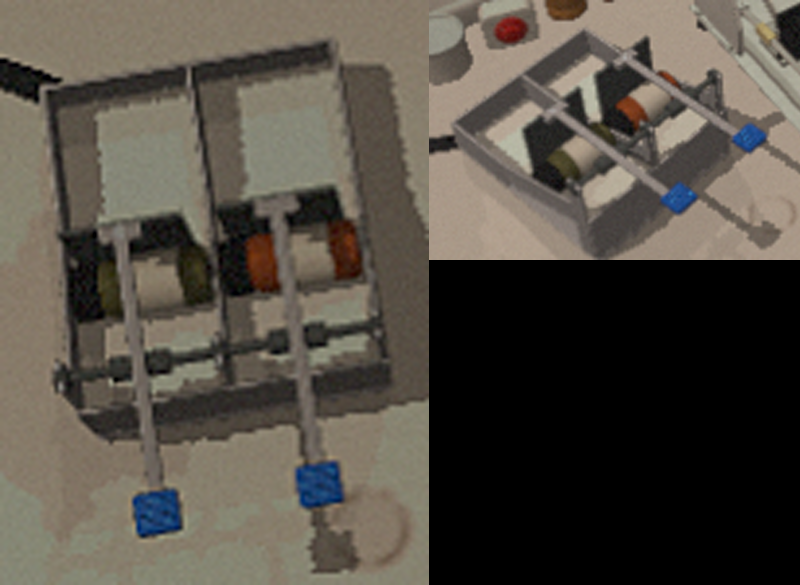

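The olive jar is in the left lane (px 225,218). Its paddle (px 230,281) is at about (0.468, 0.328, 0.154), and the tool is already aligned with the rack's yaw. I'll close the fingers and go up and around.

>>> {"op": "move_arm", "data": {
  "steps": [
    {"linear": [10,-6,-35],"rotation": [0,0,0],"hand": 0},
    {"linear": [20,-12,-35],"rotation": [0,0,0],"hand": 0},
    {"linear": [28,-18,-30],"rotation": [0,0,0],"hand": 0},
    {"linear": [28,-18,-30],"rotation": [0,0,0],"hand": 0},
    {"linear": [28,-18,-18],"rotation": [0,0,0],"hand": 0},
    {"linear": [28,-18,0],"rotation": [0,0,0],"hand": 0},
    {"linear": [28,-18,0],"rotation": [0,0,0],"hand": 0},
    {"linear": [28,-18,0],"rotation": [0,0,0],"hand": 0},
    {"linear": [28,-18,0],"rotation": [0,0,0],"hand": 0},
    {"linear": [28,-18,0],"rotation": [0,0,0],"hand": 0},
    {"linear": [20,-18,0],"rotation": [0,0,0],"hand": 0},
    {"linear": [0,0,0],"rotation": [0,0,0],"hand": 0}
  ]
}}

```text
time_s: 1.6
ee_pos: [0.3994, -0.4, 0.3704]
eef_rot: [[0.961, 0.276, -0.0], [0.276, -0.961, 0.001], [0.0, -0.001, -1.0]]
contact_force: [0.2, -1.1, -0.0]
finger_gap: 0.0001
gripper_force: 0.0
```

```bash
python3 -c "
from cell import env
s=env.get_state();print(s['ee_pos'],s['joint_pos'],s['contact_force'],s['time_s'])"
```

```text
[ 0.39939516 -0.40003339  0.37038253] [ 0.78708842  0.1977795  -0.13226083  1.612906    0.02591264  1.33329118
 -0.64035749] [ 0.20793751 -1.07586649 -0.02765001] 1.6
```

>>> {"op": "move_arm", "data": {
  "steps": [
    {"linear": [22,-33,0],"rotation": [0,0,0],"hand": 0},
    {"linear": [22,-33,0],"rotation": [0,0,0],"hand": 0},
    {"linear": [22,-33,0],"rotation": [0,0,0],"hand": 0},
    {"linear": [22,-33,0],"rotation": [0,0,0],"hand": 0},
    {"linear": [22,-33,0],"rotation": [0,0,0],"hand": 0},
    {"linear": [22,-33,0],"rotation": [0,0,0],"hand": 0},
    {"linear": [22,-33,0],"rotation": [0,0,0],"hand": 0},
    {"linear": [22,-33,0],"rotation": [0,0,0],"hand": 0},
    {"linear": [10,-34,0],"rotation": [0,0,0],"hand": 0},
    {"linear": [10,-34,0],"rotation": [0,0,0],"hand": 0},
    {"linear": [10,-34,0],"rotation": [0,0,0],"hand": 0},
    {"linear": [10,-34,0],"rotation": [0,0,0],"hand": 0},
    {"linear": [10,-34,0],"rotation": [0,0,0],"hand": 0},
    {"linear": [10,-34,0],"rotation": [0,0,0],"hand": 0},
    {"linear": [10,-34,0],"rotation": [0,0,0],"hand": 0},
    {"linear": [0,0,0],"rotation": [0,0,0],"hand": 0}
  ]
}}

```text
time_s: 3.6
ee_pos: [0.4985, 0.1493, 0.3705]
eef_rot: [[0.962, 0.274, -0.0], [0.274, -0.962, 0.001], [-0.0, -0.001, -1.0]]
contact_force: [-0.1, -0.8, -0.2]
finger_gap: 0.0003
gripper_force: 0.0
```

>>> {"op": "move_arm", "data": {
  "steps": [
    {"linear": [4,-36,0],"rotation": [0,0,0],"hand": 0},
    {"linear": [4,-36,0],"rotation": [0,0,0],"hand": 0},
    {"linear": [4,-36,0],"rotation": [0,0,0],"hand": 0},
    {"linear": [4,-36,0],"rotation": [0,0,0],"hand": 0},
    {"linear": [4,-36,0],"rotation": [0,0,0],"hand": 0},
    {"linear": [0,0,35],"rotation": [0,0,0],"hand": 0},
    {"linear": [0,0,35],"rotation": [0,0,0],"hand": 0},
    {"linear": [0,0,35],"rotation": [0,0,0],"hand": 0},
    {"linear": [0,0,35],"rotation": [0,0,0],"hand": 0},
    {"linear": [0,0,25],"rotation": [0,0,0],"hand": 0},
    {"linear": [0,0,15],"rotation": [0,0,0],"hand": 0},
    {"linear": [0,0,0],"rotation": [0,0,0],"hand": 0}
  ]
}}

```text
time_s: 5.1
ee_pos: [0.4695, 0.325, 0.1898]
eef_rot: [[0.963, 0.27, -0.001], [0.27, -0.963, -0.001], [-0.002, 0.001, -1.0]]
contact_force: [0.4, 0.7, 0.1]
finger_gap: 0.0007
gripper_force: 0.0
```

```bash
cat > look.py <<'E'
import sys;from cell import env
from h import *
o=[]
for n,(x,y,w,h) in(("top",(190,150,110,150)),("scene",(170,210,160,120))):
    im=env.snapshot(n)["image"][y:y+h,x:x+w]
    o.append(cv2.resize(im,(int(w*450/h) if n=="top" else 460,450 if n=="top" else 345),interpolation=cv2.INTER_CUBIC))
o[1]=cv2.copyMakeBorder(o[1],0,105,0,0,cv2.BORDER_CONSTANT)
cv2.imwrite(sys.argv[1],np.hstack(o)[:,:,::-1])
E
python3 look.py pics/c2.png
```

```text
(no output)
```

View pics/c2.png

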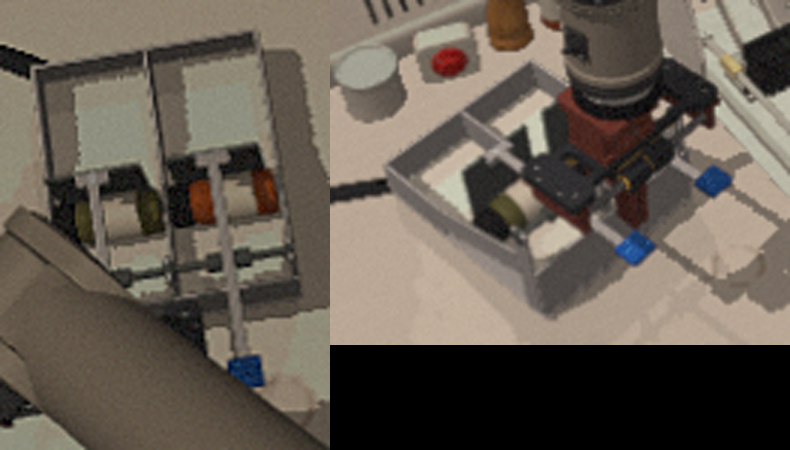

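The fingers hover behind and above the left paddle, and both jars are still in place. I'll check where the fingertip should project in the scene view.

```bash
python3 - <<'E'
from cell import env
from h import *
s=env.snapshot("scene");e=env.get_state();p=np.array(e["ee_pos"]);R=np.array(e["eef_rot"])
P=[p]+[p+R@np.array(v) for v in([0,.0135,0],[0,-.0135,0],[.01,0,0],[-.01,0,0],[0,0,-.08])]
q=proj(s,P)
im=s["image"][180:330,220:370].copy();k=4
im=cv2.resize(im,None,fx=k,fy=k,interpolation=cv2.INTER_CUBIC)
for i,u in enumerate(q): cv2.circle(im,tuple(int(v) for v in (u-[220,180])*k),3,(0,255,0) if i==0 else (255,255,0),-1)
cv2.imwrite("pics/c3.png",im[:,:,::-1]);print(q.round(1),e["finger_gap"],p)
hsv=cv2.cvtColor(s["image"],cv2.COLOR_RGB2HSV)
k,_,st,c=cv2.connectedComponentsWithStats(cv2.inRange(hsv,(105,150,80),(125,255,255)))
for i in range(1,k):
    if st[i,4]>25: print(st[i],c[i],ray(s,c[i],.152))
E
```

```text
[[274.7 286.3]
 [278.3 283.2]
 [271.1 289.4]
 [272.  284.4]
 [277.5 288.3]
 [272.4 266.3]] 0.000609669468895513 [0.46983026 0.32672415 0.19176401]
[297 268  12  10  70] [302.81428571 272.42857143] [0.49762519 0.22286813 0.152     ]
[269 291  14  11  85] [275.63529412 295.88235294] [0.46896862 0.32766316 0.152     ]
```

View pics/c3.png

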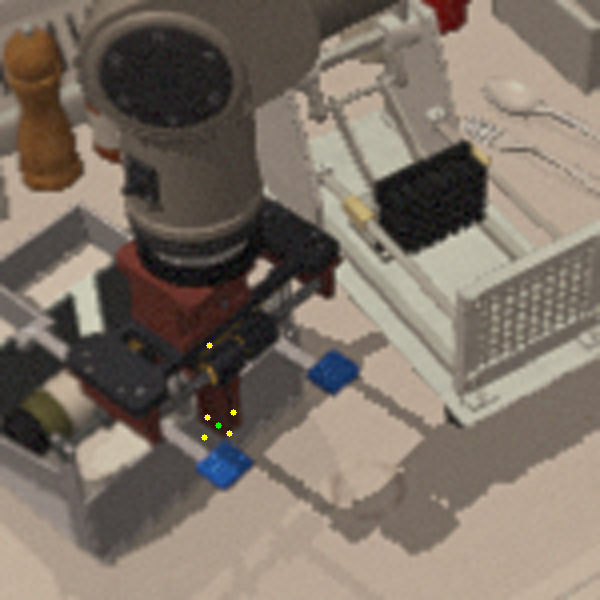

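The fingertip projects right onto the paddle line, so I'll press down about 72 mm, easing through contact, and hold.

>>> {"op": "move_arm", "data": {
  "steps": [
    {"linear": [0,-2,12],"rotation": [0,0,0],"hand": 0},
    {"linear": [0,0,12],"rotation": [0,0,0],"hand": 0},
    {"linear": [0,0,8],"rotation": [0,0,0],"hand": 0},
    {"linear": [0,0,8],"rotation": [0,0,0],"hand": 0},
    {"linear": [0,0,10],"rotation": [0,0,0],"hand": 0},
    {"linear": [0,0,10],"rotation": [0,0,0],"hand": 0},
    {"linear": [0,0,8],"rotation": [0,0,0],"hand": 0},
    {"linear": [0,0,4],"rotation": [0,0,0],"hand": 0},
    {"linear": [0,0,0],"rotation": [0,0,0],"hand": 0},
    {"linear": [0,0,0],"rotation": [0,0,0],"hand": 0},
    {"linear": [0,0,0],"rotation": [0,0,0],"hand": 0},
    {"linear": [0,0,0],"rotation": [0,0,0],"hand": 0},
    {"linear": [0,0,0],"rotation": [0,0,0],"hand": 0},
    {"linear": [0,0,0],"rotation": [0,0,0],"hand": 0},
    {"linear": [0,0,0],"rotation": [0,0,0],"hand": 0},
    {"linear": [0,0,0],"rotation": [0,0,0],"hand": 0},
    {"linear": [0,0,0],"rotation": [0,0,0],"hand": 0},
    {"linear": [0,0,0],"rotation": [0,0,0],"hand": 0}
  ]
}}

```text
time_s: 7.5
ee_pos: [0.4686, 0.3286, 0.1187]
eef_rot: [[0.962, 0.271, 0.0], [0.271, -0.962, 0.0], [0.0, -0.0, -1.0]]
contact_force: [-1.2, 0.8, 3.5]
finger_gap: 0.0006
gripper_force: 1.7
```

```bash
python3 look.py pics/c4.png
```

```text
(no output)
```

View pics/c4.png

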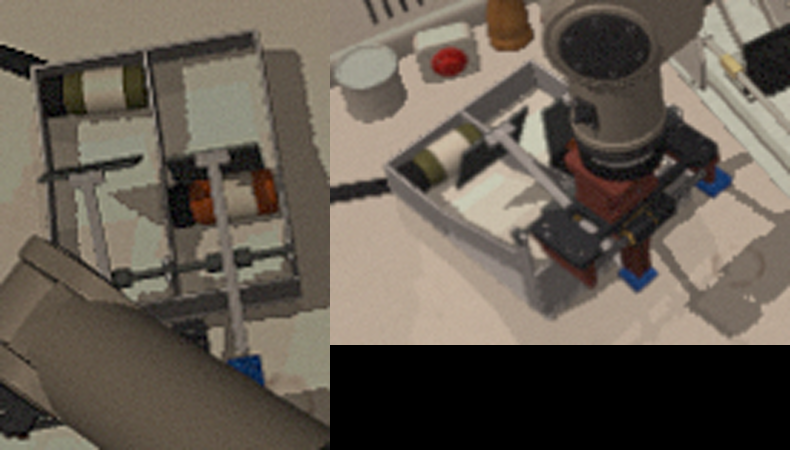

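The olive jar now lies at the far wall of the catch tray (top crop 95,90). The red jar is unmoved behind its gate at (235,195). I'll release slowly and lift clear.

>>> {"op": "move_arm", "data": {
  "steps": [
    {"linear": [0,0,-6],"rotation": [0,0,0],"hand": 0},
    {"linear": [0,0,-8],"rotation": [0,0,0],"hand": 0},
    {"linear": [0,0,-8],"rotation": [0,0,0],"hand": 0},
    {"linear": [0,0,-8],"rotation": [0,0,0],"hand": 0},
    {"linear": [0,0,-8],"rotation": [0,0,0],"hand": 0},
    {"linear": [0,0,-8],"rotation": [0,0,0],"hand": 0},
    {"linear": [0,0,-20],"rotation": [0,0,0],"hand": 0},
    {"linear": [0,0,-30],"rotation": [0,0,0],"hand": 0},
    {"linear": [0,0,-30],"rotation": [0,0,0],"hand": 0},
    {"linear": [0,0,-30],"rotation": [0,0,0],"hand": 0},
    {"linear": [0,0,-20],"rotation": [0,0,0],"hand": 0},
    {"linear": [0,0,0],"rotation": [0,0,0],"hand": 0},
    {"linear": [0,0,0],"rotation": [0,0,0],"hand": 0},
    {"linear": [0,0,0],"rotation": [0,0,0],"hand": 0}
  ]
}}

```text
time_s: 9.35
ee_pos: [0.4681, 0.3279, 0.2936]
eef_rot: [[0.962, 0.271, -0.002], [0.271, -0.962, -0.001], [-0.002, 0.001, -1.0]]
contact_force: [-0.8, -0.8, -0.2]
finger_gap: 0.0003
gripper_force: 0.0
```

```bash
python3 look.py pics/c5.png
```

```text
(no output)
```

View pics/c5.png

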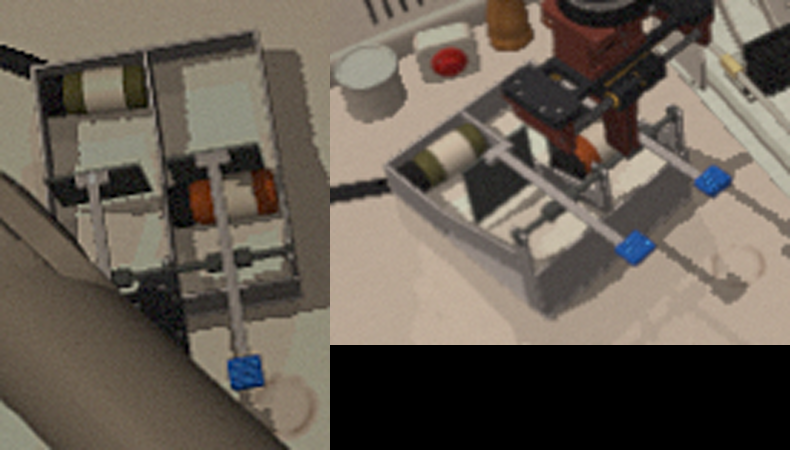

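The left paddle is back level (scene crop 635,248) and its gate is shut (top crop 97,183). The olive jar is in the tray, the red jar is still behind its gate, and the robot is clear.

```bash
python3 -c "
from cell import env
print(env.job_done())"
```

```text
the job is handed in; nothing more can be done
None
```

The olive-green jar rolled from the left lane into the catch tray, its gate is shut again, the red jar is still behind its gate, and the job is handed in at about 9.5 s of robot time (limit 32 s).

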